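Take a battery pack off its charger

ROBOT

A 7-joint arm with a two-finger parallel gripper is mounted at the origin on the work surface. World frame = base frame: x ahead of the robot, y to its left, z up, the work surface at z = 0. Lengths are in m, angles in rad, forces in N, time in s.
With the tool pointing down it reaches from about 0.4 to 0.875 m from the base axis. Payload 6.5 kg.
Tool frame: the origin (TCP) lies at the very end of the fingers, on their centre line; the grasp point (between the pads) lies robot.grip_depth behind it (robot.grip_depth is the distance from the TCP to the grasp point, in m); y points along the fingers, x is the direction in which the jaws open and shut, and the axes are right-handed (so a half turn about y gives the same grasp; the last joint's range is limited). The gripper opens to 88 mm and grips with 3 to 60 N. Pads are 18 mm wide; open, the fingers measure 123 mm over their backs; the gripper's body (75 mm by 187 mm) begins 45 mm behind the grasp point.
Start: joints at [-1.192, 0.536, -0.004, 1.538, 0.003, 1.067, -0.071], TCP at [0.28, 0.587, 0.239] pointing down, gripper open.
Joint ranges: [-2.7, 2.7], [-0.37, 2.16], [-1.27, 1.26], [0.24, 2.4], [-1.31, 4.45], [0.19, 1.91], [-2.76, 2.76]. Speed limits (rad/s): [2.39, 2.39, 3.14, 3.14, 3.14, 3.14, 3.14].

INTERFACE

Orientations are given as a unit quaternion [w, x, y, z].
In Python, from workcell import robot gives the robot as it stands.
- The arm moves only by the shell command python3 -m inch 'ROWS' [FORCE]. ROWS is JSON, one flat list of numbers, 7 for each row, row after row: the turn, a rotation vector about the tool's x, y, z in rad, then the shift along the tool's x, y, z in m, then the finger opening in m, from 0 to 0.0881. A call has 1 to 5 rows; each row shifts and turns the commanded pose from where the row before left it, along the tool's axes as they then stand; what a row does not reach is not made up. A row lasts 1/10 s, in which the tool goes at most 50 mm and 8.59 degrees, less where a joint would pass 70% of its speed; a pose out of reach is approached as far as the arm can. A call is refused whole if a number of a shift passes 0.05 or a number of a turn 0.15, either way. A call with a gripper value outside its range is refused whole. The fingers move at their own pace and stop on an object; FORCE is the grip in N (left out, the last holds). Time passes only in rows, so rows that do not move let the fingers close. It gives the time, the measured TCP pose, the force and the opening at its end, in the units of the state.
- robot.get_state(): the state, without advancing time (a new reading comes with each control period).
- robot.get_image(name): name is "side" or "top" or "wrist"; returns a dict with "pixels" (400x640x3 uint8, red, green, blue), "range_z" (400x640 float32, m along the optical axis (not along the pixel's ray), 0 where there is no reading), "vertical_fov" (degrees; the focal length in pixels is half the picture's height over the tangent of half this angle, whatever the lens; pixels are square), "cx", "cy" (the principal point, pixels), "origin" and "orientation" of the camera in the world. Camera axes: x right, y up, looking along -z (the intrinsics and any distortion apply to the point x, -y, -z); pixel columns grow to the right and rows downward; lengths in m; the calibration is good to about 2 mm. The wrist camera is an equidistant fisheye: a pixel r from the principal point sees the ray r / f radians off the axis. A picture is of the moment at which its call begins.
- robot.close_job(): hands the job in, once; it reports no verdict.
Trained networks look in a picture, given as the dict that the camera call returned (one of the last four; its "shot" number tells which), for a name from the list of things; names that differ only in an ending like _2 or _b are one class to them, and where a whole thing is asked for, a point or a joint stands for the part that bears it (a point fixed in the world has none). Each returns a list of dicts, best first, with "confidence" (0 to 1); they miss things now and then, are a little off and sometimes report something else, mostly with a low value. They report only what shows in the picture. A call takes as long as a camera call. They do not tell look-alikes from the thing itself.
- robot.spot_in(picture, thing): "centre" ([column, row] in pixels, amid what is visible of it).
The state is a dict: "time": time; "q": joint angles; "joint_vel": joint speeds; "joint_torque": joint torques, N m; "eef_pos": TCP position; "tool_rot": TCP orientation; "ft_force": force on the tool from outside, world axes, zero at the start; "ft_torque": the same for the moment, N m; "finger_gap": finger opening in m.
Only numpy, scipy, OpenCV 4.12 (cv2) and the standard library are available. Lean on these libraries where they do the work, as an engineer would, in place of code of your own. Each camera call takes 0.05 s, during which the arm holds its last target. There are 200 camera calls.

TASK

Switch the battery charger off by sliding its switch all the way to the end of its track nearest the robot. Then pull the battery pack up out of its leaning bay, along its slide and past the snap catches that hold it, and stand it upright on the work mat, the end that was in the bay downwards, setting it down rather than dropping it. Leave the other things on the bench and mat where they are.

Things in the scene. Friction and masses are not known exactly. Their poses are not given: they have to be found in the camera images.
- dock: The charger: grey plastic, fixed, base 170 mm (its x) by 260 mm (its y) by 22 mm high, turned up to 0.3 rad. Origin: centre of its underside; at yaw 0 its x points away from the robot; z up. Its +y half carries the leaning bay, its -y half the console with the slide switch, whose middle line is 68 mm from the bay's outer wall.
- bay_seat (a point): Centre of the bay's floor, where the middle of the pack's foot sits: (-35, 60, 46) mm in dock axes, and its axes are the dock's. The bay leans 30 degrees away from the robot (dock +x); the way out is (0.5, 0, 0.866) in dock axes. It is a pocket 50 mm deep along that way: bed under the pack, cheeks beside it, lips over its edges. Outside 63 mm by 134 mm. Side play of the pack 1.5 mm.
- pack: Battery pack: grey slab with black ribs, 40 mm thick (its x), 90 mm wide (its y), 130 mm long (its z), 0.36 to 0.56 kg. Origin: centre of its foot, the end in the bay. Seated, its z is the way out of the bay, and z from 50 to 130 mm sticks out. Too wide to grip along y: grip the flat broad faces, 40 mm apart along x.
- pack_grip (a point): A good point to grip the pack: middle of the slab, 100 mm up from its foot, 30 mm below its top; axes as the pack's. Sprung catches in the bay's cheeks sit in notches in the pack's narrow edges: a steady pull of 10 to 20 N along pack z (with its weight) frees them within 7 mm; they drag lightly up to about 30 mm, where a pack that twists binds; it is clear of the bay after 50 mm.
- switch (a joint): The slide switch on the console: metres along its track from the end away from the robot (0) to the end nearest the robot (0.060 = off). It starts between 0 and 0.022. About 1.5 N moves it and it stays where it is left.
- switch_top (a point): Centre of the top of the switch's white upright grip, 87.5 mm above the bench. The grip is 20 mm long along the track (dock x), 28 mm wide (dock y) and 40 mm tall, with the black track block (40 mm wide, 110 mm long) beneath it. Off is towards dock -x. Axes as the track's: its y runs along the track towards off.
- mat: The red work mat: fixed, flat, 220 mm (its x) by 200 mm (its y) by 3 mm thick. Origin: centre of its underside.
- spool: Bystander: blue spool of solder, 64 mm across, 40 mm tall, standing on the mat near one of its far corners. Origin: centre of its underside.
- screwdriver: Bystander: screwdriver, 200 mm long, 26 mm thick, lying on the far side of the bench. Origin: below its middle, on the bench; its x runs from handle to tip.
- small_pack: Bystander: a smaller battery pack, 70 by 100 by 36 mm, lying flat on the far side of the bench. Origin: centre of its underside.
- tip_jar: Bystander: open aluminium cup, 70 mm across, 50 mm tall, on the far side of the bench. Origin: centre of its underside.
There are look-alikes about, which are no part of the job. What is shaped like the pack but orange, red or turquoise is not meant.

How it is judged:
By the outcome, as a careful person would: the job done as asked, in the order asked, and still so for the second after the job is handed in, with the robot touching nothing.
It also fails if it takes over 51 s, if anything falls off the work surface, if the arm or the gripper's body presses on something with over 40 N, if the wrist force passes 120 N, or if a joint passes its speed limit or range.

## Working session

There is one attempt and no reset: what is moved stays moved. The work goes in short steps, Python scripts to look and compute and a shell command to move; the robot and the scene stay as the last step left them, time stands still between calls to the robot, and variables do not carry over. Pictures are saved under pics/ and viewed, about 8 in all and at most 12, crops included, and the job is handed in when it is done.

```bash
mkdir -p pics; ls; cat > h.py <<'E'
import numpy as np,cv2
from scipy.spatial.transform import Rotation as R
from workcell import robot
def rot(q): return R.from_quat([q[1],q[2],q[3],q[0]])
def cloud(im):
    H,W=im['range_z'].shape; f=H/2/np.tan(np.radians(im['vertical_fov'])/2)
    v,u=np.mgrid[:H,:W]; z=im['range_z']
    P=np.stack([(u-im['cx'])/f*z,-(v-im['cy'])/f*z,-z],-1)
    return rot(im['orientation']).apply(P.reshape(-1,3)).reshape(H,W,3)+np.array(im['origin'])
def save(im,n): cv2.imwrite('pics/'+n+'.png',im['pixels'][...,::-1])
E
python3 - <<'E'
from h import *
s=robot.get_state(); print(s, robot.grip_depth); print(rot(s['tool_rot']).as_matrix().round(3))
for n in ['top','side']:
    im=robot.get_image(n); save(im,n+'0'); P=cloud(im); np.savez('/tmp/'+n,P=P,rgb=im['pixels'])
    print(n,im['vertical_fov'],im['origin'],im['orientation'],[k for k in im])
    for t in ['dock','pack','switch_top','mat','spool','pack_grip','screwdriver','small_pack','tip_jar']:
        print(t,[(np.round(d['centre']),round(d['confidence'],2),P[int(d['centre'][1]),int(d['centre'][0])].round(3)) for d in robot.spot_in(im,t)[:3]])
E
```

```text
pics
{'time': 0.0, 'q': array([-1.19220626,  0.53714353, -0.00443136,  1.53886999,  0.00264676,
        1.06730927, -0.07122071]), 'joint_vel': array([ 0.00122898,  0.00021901, -0.00036273, -0.00228566,  0.00014238,
       -0.00113853, -0.00053236]), 'joint_torque': array([ 8.63882378e-04, -5.70990407e+01,  9.90929157e-01, -2.51604098e+01,
       -5.62554225e-02,  1.77226908e-02,  1.40850652e-04]), 'eef_pos': array([0.27944037, 0.58618231, 0.23785506]), 'tool_rot': array([-0.59758103,  0.5983313 ,  0.376942  , -0.37790381]), 'ft_force': array([0.4513809 , 0.79014295, 0.4342305 ]), 'ft_torque': array([ 0.04321134, -0.00538259,  0.04224416]), 'finger_gap': 0.08822519291162197} 0.0187
[[ 0.43  -0.001 -0.903]
 [ 0.903 -0.002  0.43 ]
 [-0.002 -1.    -0.   ]]
top 54.52231019505352 [0.44202253 0.12356921 1.33104071] [ 0.7141634   0.02350716 -0.02736704 -0.69904871] ['pixels', 'range_z', 'vertical_fov', 'cx', 'cy', 'origin', 'orientation', 'shot']
dock [(array([302., 206.]), 0.65, array([0.508, 0.184, 0.021]))]
pack [(array([214., 204.]), 0.84, array([0.504, 0.478, 0.041])), (array([223., 14
[... 1131 characters left out ...]
rray([0.291, 0.282, 0.037]))]
switch_top [(array([335., 211.]), 0.66, array([0.538, 0.126, 0.076]))]
mat [(array([385., 320.]), 0.91, array([ 0.52 , -0.192,  0.003]))]
spool [(array([401., 278.]), 0.56, array([ 0.594, -0.13 ,  0.043])), (array([304., 173.]), 0.38, array([0.498, 0.262, 0.129]))]
pack_grip [(array([338., 162.]), 0.97, array([0.691, 0.43 , 0.039])), (array([237., 208.]), 0.68, array([0.298, 0.285, 0.037])), (array([303., 173.]), 0.66, array([0.498, 0.26 , 0.127]))]
screwdriver [(array([398., 210.]), 0.67, array([0.749, 0.127, 0.022]))]
small_pack [(array([430., 239.]), 0.59, array([ 0.749, -0.035,  0.035]))]
tip_jar [(array([474., 288.]), 0.92, array([ 0.769, -0.194,  0.006]))]
```

View pics/top0.png

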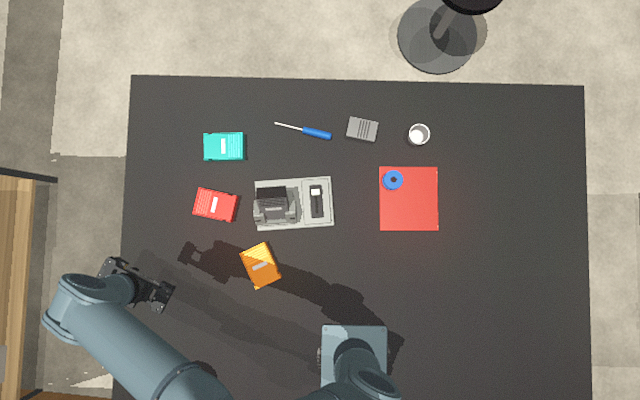

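View pics/side0.png

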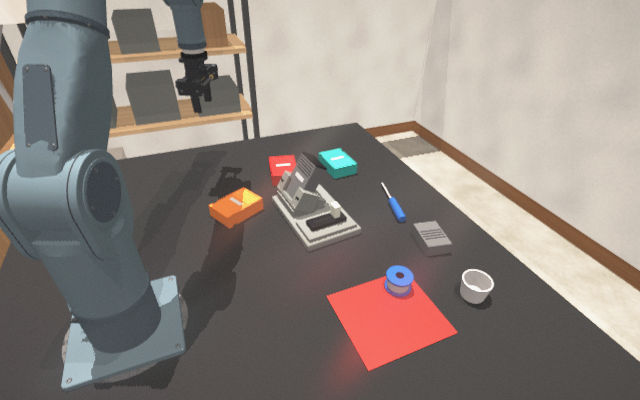

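```bash
python3 - <<'E'
from h import *
for n in ['top','side']:
    d=np.load('/tmp/%s.npz'%n);P=d['P'].reshape(-1,3);c=d['rgb'].reshape(-1,3).astype(int)
    hsv=cv2.cvtColor(d['rgb'],cv2.COLOR_RGB2HSV).reshape(-1,3).astype(int)
    reg=(P[:,0]>.33)&(P[:,0]<.68)&(P[:,1]>.0)&(P[:,1]<.36)
    # dock base top at z=.022
    m=reg&(abs(P[:,2]-.022)<.004)
    if m.sum()>50:
        r=cv2.minAreaRect((P[m,:2]*1000).astype(np.float32)); print(n,'base',r)
    # white grip
    w=reg&(P[:,2]>.078)&(P[:,2]<.096)&(P[:,1]<.2)
    if w.sum()>3: print('grip top',w.sum(),P[w].mean(0),cv2.minAreaRect((P[w,:2]*1000).astype(np.float32)),c[w].mean(0))
    h=reg&(P[:,2]>.10)
    print('pack',h.sum(),P[h].min(0),P[h].max(0))
    Q=P[h]
    w2=reg&(c.min(1)>200); print('white',w2.sum(), P[w2].mean(0) if w2.sum() else '')
    m=(abs(P[:,2]-.003)<.004)&(hsv[:,1]>120)&((hsv[:,0]<12)|(hsv[:,0]>170))&(P[:,1]<.05)&(P[:,0]<.75)
    print('mat',m.sum(),cv2.minAreaRect((P[m,:2]*1000).astype(np.float32)))
    m=(P[:,2]>.036)&(P[:,2]<.05)&(P[:,1]<0)&(P[:,0]<.7); print('spool',m.sum(),P[m].min(0),P[m].max(0))
E
```

```text
top base ((471.6424255371094, 208.34600830078125), (258.1054992675781, 258.8899230957031), 5.53299617767334)
grip top 54 [0.54945373 0.14043356 0.08710333] ((550.4710083007812, 140.27337646484375), (19.69552230834961, 25.92319679260254), 2.0431714057922363) [242.55555556 243.37037037 237.59259259]
pack 1861 [0.44202253 0.12356921 0.10003336] [0.56142082 0.3344273  1.33104071]
white 1136 [0.52252174 0.18177122 0.04247599]
mat 2866 ((541.3202514648438, -179.61767578125), (220.9101104736328, 203.60223388671875), 1.2306005954742432)
spool 298 [ 0.0434651  -0.14979945  0.03629289] [ 0.63073343 -0.00286947  0.04994612]
side base ((467.1827392578125, 202.6786346435547), (257.740966796875, 259.3935241699219), 5.446210861206055)
grip top 90 [0.52325289 0.15390772 0.08452026] ((514.2072143554688, 167.0965576171875), (28.182764053344727, 118.63488006591797), 45.63375473022461) [189.91111111 187.25555556 180.44444444]
pack 852 [0.46019114 0.20094379 0.10009317] [0.55764178 0.33215261 0.16833193]
white 626 [0.50526852 0.18101359 0.03577225]
mat 6772 ((539.4778442382812, -180.62026977539062), (223.27780151367188, 204.1730499267578), 1.0842081308364868)
spool 820 [-0.06166579 -0.15340336  0.03601162] [ 0.63015166 -0.00247091  0.04999678]
```

Top view: dock at about (293,204), with the grey pack at (271,200) and the white switch grip at (316,190). The orange, red and turquoise packs are look-alikes. The mat is at (409,199), with the spool at its far left corner (392,180). Next I'll fit the dock frame.

```bash
python3 - <<'E'
from h import *
from scipy import ndimage as N
from scipy.optimize import least_squares
d=np.load('/tmp/top.npz');P=d['P'];c=d['rgb'].astype(int)
sat=c.max(2)-c.min(2)
m=(abs(P[...,2]-.022)<.005)&(sat<40)&(c.min(2)>60)
m[:170]=0;m[240:]=0;m[:,:245]=0;m[:,340:]=0
Q=P[m];r=cv2.minAreaRect((Q[:,:2]*1000).astype(np.float32));print(m.sum(),r)
box=cv2.boxPoints(r);print(box.round(0))
# pack front face plane
S=np.load('/tmp/side.npz')['P']
for n,A in (('top',P),('side',S)):
    m=(A[...,2]>.115)&(A[...,2]<.175)&(A[...,0]>.4)&(A[...,0]<.6)&(A[...,1]>.18)&(A[...,1]<.36)
    q=A[m]
    # RANSAC plane
    rng=np.random.default_rng(0);best=None
    for i in range(500):
        a=q[rng.choice(len(q),3,False)];nn=np.cross(a[1]-a[0],a[2]-a[0]);
        if np.linalg.norm(nn)<1e-6: continue
        nn/=np.linalg.norm(nn);k=abs((q-a[0])@nn)<.003
        if best is None or k.sum()>best.sum():best=k
    b=q[best];ce=b.mean(0);nn=np.linalg.svd(b-ce)[2][2];print(n,len(q),len(b),ce,nn,np.degrees(np.arctan2(nn[1],nn[0])))
    print(' extents',q.min(0),q.max(0))
E
```

```text
1093 ((515.7728881835938, 212.85983276367188), (169.86129760742188, 259.0675048828125), 5.273843288421631)
[[419. 334.]
 [443.  76.]
 [612.  92.]
 [588. 350.]]
top 668 349 [0.51011109 0.27302979 0.14506663] [ 0.85296931  0.07632415 -0.51635064] 5.113238900004092
 extents [0.48744934 0.22630963 0.11615867] [0.56142082 0.32056439 0.1741843 ]
side 650 397 [0.50520279 0.26579092 0.14144373] [ 0.86338336  0.08884294 -0.49666498] 5.875110259301915
 extents [0.48483309 0.22137762 0.11504609] [0.55764178 0.31549666 0.16833193]
```

Dock fit: centre (0.516, 0.213), yaw 0.092 rad, and the 170×259 mm size matches. The switch line at dock y = -75 mm and the pack face offset of 19.4 mm also agree. Moving above the switch.

```bash
python3 -m inch '[0,0,0,-0.026,0,-0.0395,0.05, 0,0,0,-0.026,0,-0.0395,0.05, 0,0,0,-0.026,0,-0.0395,0.05, 0,0,0,-0.026,0,-0.0395,0.05, 0,0,0,-0.026,0,-0.0395,0.05]' 20
python3 -m inch '[0,0,0,-0.026,0,-0.0395,0.05, 0,0,0,-0.026,0,-0.0395,0.05, 0,0,0,-0.026,0,-0.0395,0.05, 0,0,0,-0.026,0,-0.0395,0.05, 0,0,0,-0.026,0,-0.0395,0.05]'
python3 -m inch '[0,0,0,-0.026,0,-0.0395,0.05, 0,0.148,0,0,0,0,0.05, 0,0.148,0,0,0,0,0.05, 0,0.148,0,0,0,0,0.05, 0,0.148,0,0,0,0,0.05]'
python3 -m inch '[0,0.148,0,0,0,0,0.05, 0,0.148,0,0,0,0,0.05, 0,0.147,0,0,0,0,0.05,0,0,0,0,0,0,0.05]'
cat >> h.py <<'E'
dx=np.array([.9958,.0919,0]);dy=np.array([-.0919,.9958,0]);dz=np.array([0,0,1.]);D=np.array([.5158,.2129,0])
def Rt(tilt): # tool rot in world; tilt leaning like the bay
    c,s=np.cos(tilt),np.sin(tilt); x=c*dx-s*dz; y=-s*dx-c*dz
    return R.from_matrix(np.stack([x,y,np.cross(x,y)],1))
def todo(pos,tilt=0):
    s=robot.get_state(); T=rot(s['tool_rot'])
    print('t',round(s['time'],2),'tcp',s['eef_pos'].round(4),'F',s['ft_force'].round(1),'gap',round(s['finger_gap'],4))
    print('shift(tool)',T.inv().apply(np.array(pos)-s['eef_pos']).round(4),'turn',(T.inv()*Rt(tilt)).as_rotvec().round(4),'q',s['q'].round(2))
E
python3 - <<'E'
from h import *
todo([.5495,.1404,.062])
im=robot.get_image('wrist');save(im,'w1');print(im['origin'],im['cx'],im['cy'])
im=robot.get_image('top');P=cloud(im);print(robot.spot_in(im,'switch_top'))
E
```

```text
time: 1.5
eef_pos: [0.4029, 0.3827, 0.2389]
tool_rot: [0.598, -0.598, -0.378, 0.377]
ft_force: [0.8, -0.5, 0.0]
finger_gap: 0.051
time: 2.0
eef_pos: [0.5253, 0.1804, 0.2391]
tool_rot: [-0.598, 0.598, 0.378, -0.377]
ft_force: [1.5, 0.4, -0.2]
finger_gap: 0.0497
time: 2.5
eef_pos: [0.5489, 0.1415, 0.2388]
tool_rot: [0.683, -0.683, -0.184, 0.184]
ft_force: [-0.3, 1.3, 0.1]
finger_gap: 0.0501
time: 2.9
eef_pos: [0.5489, 0.1418, 0.2388]
tool_rot: [-0.706, 0.706, 0.032, -0.032]
ft_force: [0.1, 0.2, 0.2]
finger_gap: 0.0501
t 2.9 tcp [0.5489 0.1418 0.2388] F [0.1 0.2 0.2] gap 0.0501
shift(tool) [ 0.0005  0.1768 -0.0014] turn [ 0.0002 -0.002   0.0002] q [-0.61  0.41  0.37  1.78 -0.17  0.98 -0.09]
[0.54065979 0.2239495  0.38541056] 324.9994991767185 199.17036552707864
[]
```

View pics/w1.png

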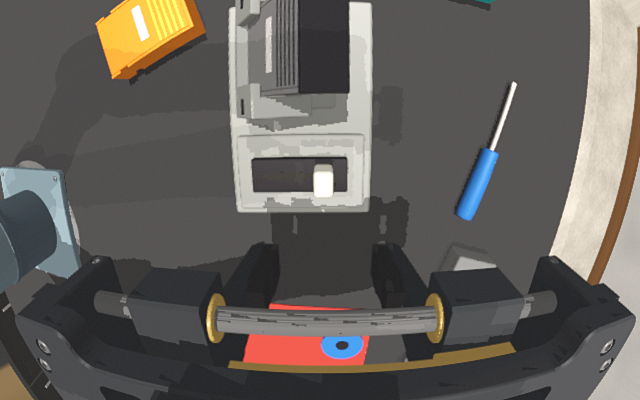

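The wrist view shows the white switch grip at (323,180), centred between the fingers at column ~325. I'll descend around it, narrow the jaws and slide it.

```bash
python3 -m inch '[0,0,0,0,0.044,0,0.05, 0,0,0,0,0.044,0,0.05, 0,0,0,0,0.044,0,0.05, 0,0,0,0,0.030,0,0.05, 0,0,0,0,0.014,-0.001,0.05]'
python3 -m inch '[0,0,0,0,0,0,0.03, 0,0,0,0,0,0,0.03, 0,0,0,0,0,0,0.03, 0,0,0,-0.01,0,0,0.03, 0,0,0,-0.012,0,0,0.03]'
python3 -m inch '[0,0,0,-0.01,0,0,0.03, 0,0,0,-0.01,0,0,0.03, 0,0,0,-0.01,0,0,0.03, 0,0,0,-0.005,0,0,0.03, 0,0,0,0,0,0,0.03]'
python3 - <<'E'
from h import *
todo(D-.030*dx-.0753*dy+.062*dz)
im=robot.get_image('side');P=cloud(im)
E
```

```text
time: 3.55
eef_pos: [0.5472, 0.1403, 0.06]
tool_rot: [-0.706, 0.707, 0.032, -0.034]
ft_force: [-0.1, 0.2, 0.4]
finger_gap: 0.05
time: 4.05
eef_pos: [0.5282, 0.139, 0.0642]
tool_rot: [0.707, -0.706, -0.034, 0.031]
ft_force: [2.3, 0.8, 0.9]
finger_gap: 0.0299
time: 4.55
eef_pos: [0.4909, 0.1354, 0.0626]
tool_rot: [-0.706, 0.706, 0.032, -0.033]
ft_force: [-0.6, 0.1, 0.3]
finger_gap: 0.03
t 4.55 tcp [0.4909 0.1354 0.0626] F [-0.6  0.1  0.3] gap 0.03
shift(tool) [ 0.0019  0.0006 -0.0004] turn [ 0.     -0.0006 -0.0016] q [-0.57  0.59  0.27  2.03 -0.29  0.56 -0.01]
```

```bash
python3 -m inch '[0,0,0,-0.004,0,0,0.03, 0,0,0,-0.002,0,0,0.03, 0,0,0,0,0,0,0.03]'
python3 -m inch '[0,0,0,-0.002,0,0,0.03, 0,0,0,-0.002,0,0,0.03, 0,0,0,0,0,0,0.03]'
```

```text
time: 4.9
eef_pos: [0.486, 0.1349, 0.0626]
tool_rot: [-0.706, 0.706, 0.032, -0.032]
ft_force: [0.4, 0.2, 0.6]
finger_gap: 0.0304
time: 5.2
eef_pos: [0.4844, 0.1347, 0.0631]
tool_rot: [0.706, -0.706, -0.034, 0.03]
ft_force: [6.8, 0.7, -4.8]
finger_gap: 0.03
```

```bash
python3 -m inch '[0,0,0,-0.003,0,0,0.03, 0,0,0,0,0,0,0.03]'
python3 -m inch '[0,0,0,0.006,0,0,0.045, 0,0,0,0.003,0,0,0.045, 0,0,0,0,0,0,0.045]'
python3 -m inch '[0,0,0,0,-0.02,0,0.05, 0,0,0,0,-0.04,0,0.08, 0,0,0,0,-0.045,0,0.08, 0,0,0,0,-0.045,0,0.08, 0,0,0,0,-0.045,0,0.08]'
python3 - <<'E'
from h import *
g=D+.015*dx+.060*dy+.1326*dz
a=np.array(.5*dx+.866*dz)
todo(g-.0187*a+.12*a,np.pi/6)
im=robot.get_image('top');P=cloud(im);c=im['pixels'].astype(int)
m=(abs(P[...,2]-.0875)<.008)&(c.min(2)>200)&(P[...,0]>.4)&(P[...,0]<.6)&(P[...,1]>.1)&(P[...,1]<.2)
print(m.sum(),P[m].mean(0),(P[m].mean(0)-D)@np.array([dx,dy]).T)
# black track block extents
m=(abs(P[...,2]-.0475)<.006)&(c.max(2)<90)&(P[...,0]>.4)&(P[...,0]<.6)&(P[...,1]>.1)&(P[...,1]<.17)
q=(P[m]-D)@np.array([dx,dy]).T;print(m.sum(),q.min(0),q.max(0))
E
```

```text
time: 5.4
eef_pos: [0.4842, 0.1347, 0.0635]
tool_rot: [0.707, -0.706, -0.036, 0.028]
ft_force: [12.8, 1.2, -10.9]
finger_gap: 0.0301
time: 5.7
eef_pos: [0.4879, 0.135, 0.0625]
tool_rot: [-0.706, 0.706, 0.032, -0.032]
ft_force: [0.0, -0.1, -0.2]
finger_gap: 0.0449
time: 6.2
eef_pos: [0.487, 0.1348, 0.2592]
tool_rot: [-0.706, 0.707, 0.032, -0.033]
ft_force: [0.1, 0.2, -0.7]
finger_gap: 0.0794
t 6.2 tcp [0.487  0.1348 0.2592] F [ 0.1  0.2 -0.7] gap 0.0794
shift(tool) [0.1014 0.0387 0.1353] turn [ 0.     -0.0011  0.522 ] q [-0.69  0.28  0.4   1.91 -0.13  0.98 -0.14]
0 [nan nan nan] [nan nan]<stdin>:7: RuntimeWarning: Mean of empty slice.
  ret = um.true_divide(
Traceback (most recent call last):
ValueError: zero-size array to reduction operation minimum which has no identity
```

```bash
python3 -m inch '[0,0,0,0.034,0,0.034,0.088, 0,0,0,0.034,0,0.034,0.088, 0,0,0,0.033,0,0.034,0.088, 0,0,0.1305,0,0,0.033,0.088, 0,0,0.1305,0,0,0,0.088]'
python3 -m inch '[0,0,0.1305,0,0,0,0.088, 0,0,0.1305,0,0,0,0.088, 0,0,0,0,0,0,0.088]'
python3 - <<'E'
from h import *
g=D+.015*dx+.060*dy+.1326*dz
a=np.array(.5*dx+.866*dz)
todo(g-.0187*a,np.pi/6)
im=robot.get_image('wrist');save(im,'w2');print(im['origin'],im['orientation'],im['vertical_fov'])
im=robot.get_image('top');P=cloud(im);c=im['pixels'].astype(int);save(im,'top2')
m=(abs(P[...,2]-.0875)<.008)&(c.min(2)>180)&(P[...,0]>.4)&(P[...,0]<.6)&(P[...,1]>.1)&(P[...,1]<.2)
print(m.sum(),P[m].mean(0),(P[m].mean(0)-D)@np.array([dx,dy]).T)
E
```

```text
time: 6.75
eef_pos: [0.5739, 0.2856, 0.2574]
tool_rot: [-0.697, 0.703, -0.059, -0.129]
ft_force: [0.7, 0.4, 0.8]
finger_gap: 0.088
time: 7.05
eef_pos: [0.5765, 0.277, 0.2519]
tool_rot: [-0.672, 0.691, -0.155, -0.215]
ft_force: [-0.5, 0.1, -1.4]
finger_gap: 0.088
t 7.05 tcp [0.5765 0.277  0.2519] F [-0.5  0.1 -1.4] gap 0.088
shift(tool) [0.0163 0.1476 0.0021] turn [ 0.0019 -0.0046 -0.0078] q [-0.58  0.86  0.3   1.09 -0.34  1.75 -0.2 ]
[0.64204214 0.36616753 0.37809754] [ 0.94906918 -0.16870213  0.25247703  0.08403944] 65.70646984690485
47 [0.49151346 0.13521018 0.08719078] [-0.03132423 -0.07513159]
```

View pics/w2.png

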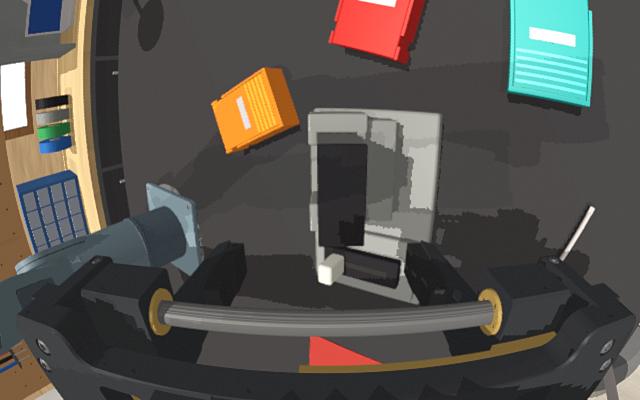

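The pack top (columns 318–367) sits slightly right of the jaw centre (about 325), which matches the computed +16 mm. The top camera puts the switch at dock x = -31 mm, which is at its stop. Approaching the pack.

```bash
python3 -m inch '[0,-0.0045,-0.008,0.016,0,0.002,0.088, 0,0,0,0,0.04,0,0.088, 0,0,0,0,0.03,0,0.088, 0,0,0,0,0,0,0.088, 0,0,0,0,0,0,0.088]'
python3 - <<'E'
from h import *
g=D+.015*dx+.060*dy+.1326*dz
a=np.array(.5*dx+.866*dz)
todo(g-.0187*a,np.pi/6)
im=robot.get_image('wrist');save(im,'w3')
E
```

```text
time: 7.65
eef_pos: [0.5559, 0.2796, 0.1912]
tool_rot: [-0.676, 0.691, -0.145, -0.212]
ft_force: [0.9, -0.2, 0.4]
finger_gap: 0.088
t 7.65 tcp [0.5559 0.2796 0.1912] F [ 0.9 -0.2  0.4] gap 0.088
shift(tool) [ 0.0013  0.085  -0.0028] turn [-0.0011  0.005   0.0129] q [-0.6   0.86  0.28  1.22 -0.34  1.6  -0.18]
```

View pics/w3.png

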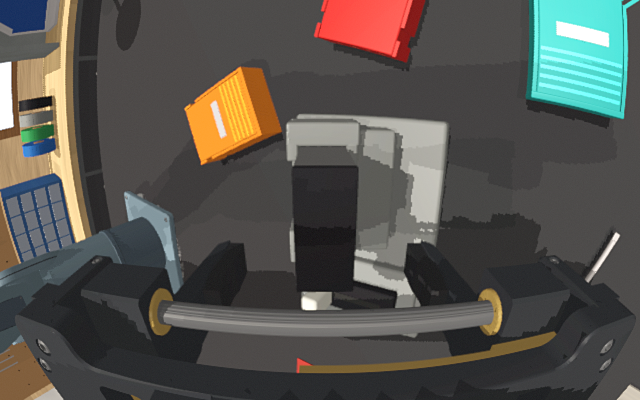

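The pack top (columns 293–357) is now centred between the fingers at about 325. Going down the last 85 mm and gripping.

```bash
python3 -m inch '[0,0.004,0.012,0.001,0.03,-0.002,0.088, 0,0,0,0,0.025,0,0.088, 0,0,0,0,0.02,0,0.088, 0,0,0,0,0.01,0,0.088, 0,0,0,0,0,0,0.088]'
python3 - <<'E'
from h import *
g=D+.015*dx+.060*dy+.1326*dz
a=np.array(.5*dx+.866*dz)
todo(g-.0187*a,np.pi/6)
E
python3 -m inch '[0,0,0,0,0,0,0.055, 0,0,0,0,0,0,0.048, 0,0,0,0,0,0,0.046,0,0,0,0,0,0,0.043,0,0,0,0,0,0,0.043]' 50
```

```text
time: 8.2
eef_pos: [0.515, 0.2733, 0.1151]
tool_rot: [-0.674, 0.69, -0.152, -0.215]
ft_force: [0.1, 0.1, -0.1]
finger_gap: 0.0881
t 8.2 tcp [0.515  0.2733 0.1151] F [ 0.1  0.1 -0.1] gap 0.0881
shift(tool) [ 0.0001 -0.0015 -0.0003] turn [-0.0007 -0.     -0.0016] q [-0.62  0.88  0.27  1.38 -0.36  1.43 -0.16]
time: 8.7
eef_pos: [0.515, 0.2731, 0.1148]
tool_rot: [-0.674, 0.69, -0.152, -0.215]
ft_force: [0.1, 0.7, -0.2]
finger_gap: 0.0503
```

```bash
python3 -m inch '[0,0,0,0,0,0,0.043, 0,0,0,0,0,0,0.043, 0,0,0,0,0,0,0.043]'
python3 -m inch '[0,0,0,0,0,0,0.036, 0,0,0,0,0,0,0.03, 0,0,0,0,0,0,0.03]'
```

```text
time: 9.0
eef_pos: [0.5141, 0.273, 0.1151]
tool_rot: [-0.674, 0.69, -0.153, -0.216]
ft_force: [-3.5, -1.2, 5.2]
finger_gap: 0.0428
time: 9.3
eef_pos: [0.5129, 0.273, 0.1159]
tool_rot: [-0.673, 0.69, -0.154, -0.217]
ft_force: [-5.6, -1.9, 10.9]
finger_gap: 0.0394
```

```bash
python3 -m inch '[0,0,0,-0.0025,0,0,0.03, 0,0,0,0,0,0,0.03]' 60
python3 -m inch '[0,0,0,0,-0.002,0,0.03, 0,0,0,0,-0.002,0,0.03, 0,0,0,0,-0.002,0,0.03]'
python3 -m inch '[0,0,0,0,-0.002,0,0.03, 0,0,0,0,-0.002,0,0.03, 0,0,0,0,-0.002,0,0.03]'
```

```text
time: 9.5
eef_pos: [0.5127, 0.273, 0.1159]
tool_rot: [-0.674, 0.69, -0.152, -0.215]
ft_force: [-1.1, 0.4, 2.0]
finger_gap: 0.0391
time: 9.8
eef_pos: [0.5143, 0.2728, 0.1191]
tool_rot: [-0.673, 0.691, -0.153, -0.216]
ft_force: [-4.9, 0.1, -12.3]
finger_gap: 0.0397
time: 10.1
eef_pos: [0.5189, 0.2734, 0.1267]
tool_rot: [-0.674, 0.69, -0.152, -0.215]
ft_force: [-2.3, -0.0, -7.8]
finger_gap: 0.04
```

```bash
python3 -m inch '[0,0,0,0,-0.004,0,0.03, 0,0,0,0,-0.005,0,0.03, 0,0,0,0,-0.005,0,0.03, 0,0,0,0,-0.005,0,0.03, 0,0,0,0,-0.005,0,0.03]'
python3 -m inch '[0,0,0,0,-0.008,0,0.03, 0,0,0,0,-0.008,0,0.03, 0,0,0,0,-0.01,0,0.03, 0,0,0,0,-0.01,0,0.03, 0,0,0,0,0,0,0.03]'
python3 - <<'E'
from h import *
todo([.5,-.2,.3],0)
im=robot.get_image('side');save(im,'s2')
E
```

```text
time: 10.6
eef_pos: [0.5313, 0.2746, 0.148]
tool_rot: [-0.674, 0.69, -0.152, -0.215]
ft_force: [-1.9, -0.2, -4.9]
finger_gap: 0.0393
time: 11.1
eef_pos: [0.5503, 0.2763, 0.1797]
tool_rot: [-0.674, 0.69, -0.151, -0.214]
ft_force: [0.7, -0.2, -4.1]
finger_gap: 0.0398
t 11.1 tcp [0.5503 0.2763 0.1797] F [ 0.7 -0.2 -4.1] gap 0.0398
shift(tool) [-0.1412 -0.058  -0.4696] turn [-0.0011 -0.0007 -0.5224] q [-0.6   0.87  0.28  1.24 -0.35  1.58 -0.18]
```

View pics/s2.png

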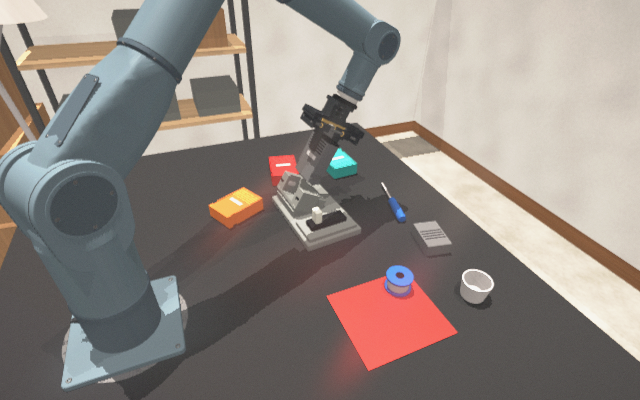

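The pack is held and clear of the bay, and the switch sits at the near end of its track (318,213). Lifting, turning upright, and moving over the mat.

```bash
python3 -m inch '[0,0,0,-0.015,-0.026,0,0.03, 0,0,0,-0.018,-0.032,0,0.03, 0,0,0,-0.018,-0.032,0,0.03, 0,0,-0.1,0,0,0,0.03, 0,0,-0.105,0,0,0,0.03]'
python3 -m inch '[0,0,-0.105,0,0,0,0.03, 0,0,-0.105,0,0,0,0.03, 0,0,-0.105,0,0,-0.01,0.03, 0,0,0,0,0,-0.025,0.03, 0,0,0,0,0,-0.04,0.03]'
python3 -m inch '[0,0,0,-0.01,0,-0.045,0.03, 0,0,0,-0.01,0,-0.045,0.03, 0,0,0,-0.01,0,-0.045,0.03, 0,0,0,-0.01,0,-0.045,0.03, 0,0,0,-0.01,0,-0.045,0.03]'
python3 -m inch '[0,0,0,-0.01,0,-0.045,0.03, 0,0,0,-0.01,0,-0.04,0.03, 0,0,0,-0.01,0,-0.03,0.03, 0,0,0,0,0,-0.01,0.03, 0,0,0,0,0,0,0.03]'
python3 - <<'E'
from h import *
todo([.5,-.2,.084],0)
im=robot.get_image('side');save(im,'s3');P=cloud(im)
m=(P[...,0]>.46)&(P[...,0]<.56)&(P[...,1]>-.28)&(P[...,1]<-.05)&(P[...,2]>.06)
print(P[m].min(0))
im=robot.get_image('wrist');save(im,'w3b')
E
```

```text
time: 11.65
eef_pos: [0.5506, 0.276, 0.2818]
tool_rot: [-0.693, 0.702, -0.079, -0.143]
ft_force: [0.7, 0.5, -4.4]
finger_gap: 0.0397
time: 12.15
eef_pos: [0.554, 0.2041, 0.2812]
tool_rot: [0.707, -0.706, -0.032, 0.037]
ft_force: [0.6, -0.3, -5.1]
finger_gap: 0.0396
time: 12.65
eef_pos: [0.5257, -0.0286, 0.2815]
tool_rot: [0.707, -0.706, -0.03, 0.035]
ft_force: [1.0, 0.3, -4.3]
finger_gap: 0.0399
time: 13.15
eef_pos: [0.508, -0.1556, 0.2818]
tool_rot: [0.706, -0.706, -0.029, 0.034]
ft_force: [0.3, 0.5, -3.8]
finger_gap: 0.0396
t 13.15 tcp [ 0.508  -0.1556  0.2818] F [ 0.3  0.5 -3.8] gap 0.0396
shift(tool) [-0.0105  0.1978 -0.0436] turn [-0.0005 -0.0037 -0.0069] q [-0.21  0.31  0.53  1.82 -0.18  1.06  0.47]
[ 0.46000331 -0.2148929   0.19974644]
```

View pics/s3.png

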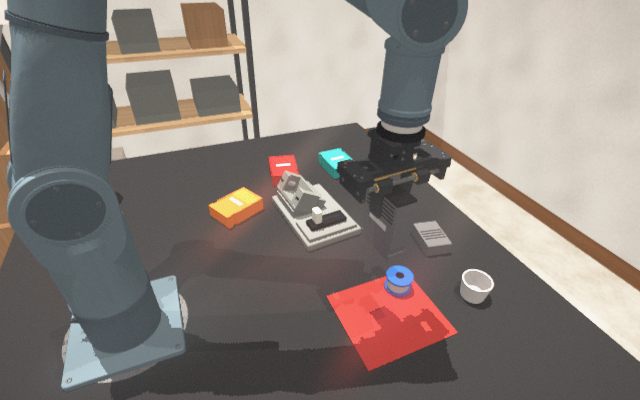

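The pack hangs upright with its foot at z≈0.200, i.e. 82 mm below the TCP, so contact should come at TCP z≈0.085. Shifting over the free part of the mat and lowering.

```bash
python3 -m inch '[0,-0.004,-0.007,-0.006,0,-0.024,0.03, 0,0,0,-0.005,0.01,-0.020,0.03, 0,0,0,0,0.03,0,0.03, 0,0,0,0,0.04,0,0.03, 0,0,0,0,0.04,0,0.03]'
python3 -m inch '[0,0,0,0,0.035,0,0.03, 0,0,0,0,0.02,0,0.03, 0,0,0,0,0.008,0,0.03, 0,0,0,0,0.003,0,0.03, 0,0,0,0,0,0,0.03]'
python3 - <<'E'
from h import *
todo([.5,-.2,.085],0)
im=robot.get_image('side');save(im,'s4');P=cloud(im);H=cv2.cvtColor(im['pixels'],cv2.COLOR_RGB2HSV)
m=(P[...,0]>.46)&(P[...,0]<.54)&(P[...,1]>-.27)&(P[...,1]<-.12)&(P[...,2]>.008)&(H[...,1]<90)
print(P[m].min(0), np.percentile(P[m][:,2],[.5,2]))
E
```

```text
time: 13.75
eef_pos: [0.5032, -0.1967, 0.1608]
tool_rot: [0.707, -0.706, -0.036, 0.034]
ft_force: [0.8, 0.8, -4.7]
finger_gap: 0.0395
time: 14.25
eef_pos: [0.503, -0.1985, 0.0966]
tool_rot: [0.706, -0.706, -0.035, 0.033]
ft_force: [0.6, 0.5, -4.5]
finger_gap: 0.0395
t 14.25 tcp [ 0.503  -0.1985  0.0966] F [ 0.6  0.5 -4.5] gap 0.0395
shift(tool) [-0.0032  0.0116 -0.0012] turn [-0.0002  0.0046  0.0021] q [-0.03  0.59  0.42  1.95 -0.37  0.68  0.72]
[ 0.4600031  -0.26197177  0.0157705 ] [0.02264019 0.03217648]
```

Foot ≈0.014 above bench, so about 11 mm to go. I'll creep until the force shows contact.

```bash
python3 -m inch '[0,0,0,0,0.004,0,0.03, 0,0,0,0,0.003,0,0.03, 0,0,0,0,0.001,0,0.03, 0,0,0,0,0,0,0.03]'
python3 -m inch '[0,0,0,0,0.001,0,0.03, 0,0,0,0,0.001,0,0.03,  0,0,0,0,0,0,0.03]'
```

```text
time: 14.7
eef_pos: [0.5021, -0.199, 0.088]
tool_rot: [0.706, -0.706, -0.034, 0.033]
ft_force: [0.3, -0.5, -4.0]
finger_gap: 0.0393
time: 15.0
eef_pos: [0.5021, -0.199, 0.0858]
tool_rot: [0.706, -0.706, -0.034, 0.033]
ft_force: [-0.7, -0.4, -4.7]
finger_gap: 0.0394
```

```bash
python3 -m inch '[0,0,0,0,0.001,0,0.03, 0,0,0,0,0,0,0.03]'
python3 -m inch '[0,0,0,0,0.001,0,0.03, 0,0,0,0,0,0,0.03]'
python3 -m inch '[0,0,0,0,0.001,0,0.03, 0,0,0,0,0,0,0.03]'
```

```text
time: 15.2
eef_pos: [0.5021, -0.199, 0.0849]
tool_rot: [0.706, -0.706, -0.034, 0.033]
ft_force: [-0.1, 0.0, -3.4]
finger_gap: 0.0395
time: 15.4
eef_pos: [0.5022, -0.1991, 0.084]
tool_rot: [0.706, -0.706, -0.034, 0.033]
ft_force: [0.4, -0.5, -3.4]
finger_gap: 0.0399
time: 15.6
eef_pos: [0.5023, -0.1992, 0.0839]
tool_rot: [0.707, -0.706, -0.034, 0.033]
ft_force: [-2.4, 1.0, 6.9]
finger_gap: 0.0396
```

Contact (+6.9 N). Relax slightly, open, and withdraw straight up.

```bash
python3 -m inch '[0,0,0,0,-0.0007,0,0.03, 0,0,0,0,0,0,0.042, 0,0,0,0,0,0,0.05, 0,0,0,0,0,0,0.06, 0,0,0,0,0,0,0.07]' 10
python3 -m inch '[0,0,0,0,0,0,0.08, 0,0,0,0,0,0,0.08]'
python3 - <<'E'
from h import *
todo([.5,-.2,.25],0)
im=robot.get_image('side');save(im,'s5')
E
```

```text
time: 16.1
eef_pos: [0.5023, -0.1991, 0.0837]
tool_rot: [0.706, -0.706, -0.034, 0.033]
ft_force: [-0.3, 0.1, 0.3]
finger_gap: 0.0639
time: 16.3
eef_pos: [0.5022, -0.1991, 0.0837]
tool_rot: [0.706, -0.706, -0.034, 0.033]
ft_force: [-0.7, -0.9, -0.2]
finger_gap: 0.0791
t 16.3 tcp [ 0.5022 -0.1991  0.0837] F [-0.7 -0.9 -0.2] gap 0.0791
shift(tool) [-0.0021 -0.1663 -0.0006] turn [-0.0002  0.0034  0.0011] q [-0.02  0.61  0.41  1.95 -0.38  0.65  0.73]
```

View pics/s5.png

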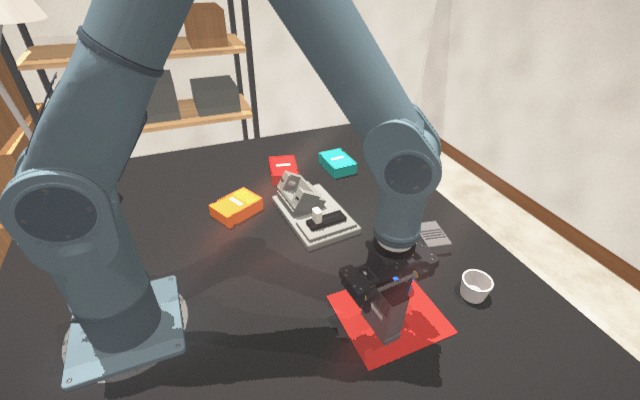

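The pack is standing on the mat at (390,315) with the fingers open. Retreating upwards.

```bash
python3 -m inch '[0,0,0,0,-0.015,0,0.08, 0,0,0,0,-0.03,0,0.08, 0,0,0,0,-0.04,0,0.08, 0,0,0,0,-0.04,0,0.08, 0,0,0,0,-0.04,0,0.08]'
python3 -m inch '[0,0,0,0,-0.03,0.03,0.08, 0,0,0,0,0,0.045,0.08, 0,0,0,0,0,0.045,0.08, 0,0,0,0,0,0.03,0.08, 0,0,0,0,0,0,0.08]'
python3 - <<'E'
from h import *
todo([.5,-.2,.25],0)
a=robot.get_image('side');P=cloud(a);save(a,'fin');H=cv2.cvtColor(a['pixels'],cv2.COLOR_RGB2HSV)
m=(P[...,0]>.45)&(P[...,0]<.56)&(P[...,1]>-.27)&(P[...,1]<-.12)&(P[...,2]>.01)&(H[...,1]<90)
print('pack',P[m].min(0),P[m].max(0)); t=m&(P[...,2]>.127); print('top',t.sum(),P[t].mean(0),P[t].std(0))
m=(abs(P[...,2]-.0875)<.006)&(a['pixels'].min(2)>180)&(P[...,0]>.4)&(P[...,0]<.6)&(P[...,1]>.1)&(P[...,1]<.2)
print('switch',m.sum(),((P[m]-D)@np.array([dx,dy]).T).mean(0))
for t in ['spool','screwdriver','small_pack','tip_jar']: print(t,[(np.round(d['centre']),round(d['confidence'],2)) for d in robot.spot_in(a,t)[:2]])
E
```

```text
time: 16.85
eef_pos: [0.5016, -0.1993, 0.2513]
tool_rot: [0.706, -0.706, -0.034, 0.033]
ft_force: [0.7, 0.8, 0.0]
finger_gap: 0.0795
time: 17.35
eef_pos: [0.4874, -0.0452, 0.2796]
tool_rot: [0.707, -0.705, -0.037, 0.036]
ft_force: [-0.6, 0.6, -0.1]
finger_gap: 0.0799
t 17.35 tcp [ 0.4874 -0.0452  0.2796] F [-0.6  0.6 -0.1] gap 0.0799
shift(tool) [-0.0033  0.0292 -0.1554] turn [-0.0025  0.0103  0.0016] q [-0.42  0.22  0.5   1.93 -0.13  1.02  0.23]
pack [ 0.47711279 -0.24951583  0.0100906 ] [ 0.526063   -0.15415103  0.13564211]
top 743 [ 0.50055976 -0.20244055  0.13236604] [0.01266237 0.02517579 0.00131223]
switch 46 [-0.03492428 -0.07941372]
spool [(array([400., 275.]), 0.98)]
screwdriver [(array([396., 206.]), 0.76)]
small_pack [(array([432., 236.]), 0.93), (array([315., 217.]), 0.51)]
tip_jar [(array([473., 290.]), 0.84)]
```

View pics/fin.png

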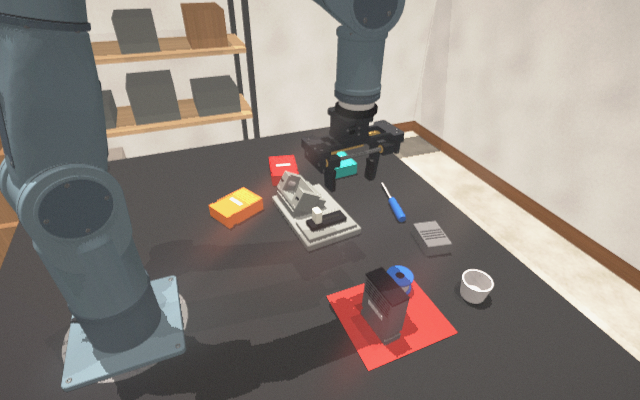

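The pack stands upright on the mat, with a flat top at z≈0.132. The spool and the other things haven't moved, and the switch is at its near end. Handing in.

```bash
python3 -c "from workcell import robot; print(robot.close_job())"
```

```text
the job is handed in; nothing more can be done
None
```

I switched the charger off, then pulled the pack out of its bay and stood it upright on the mat, bay end down. I handed the job in at about 17.4 s of the 51 s allowed.

- **Switch:** I pushed it towards the robot until it stopped. At about 13 N it moved no further, having gone about 58 mm from its starting point.
- **Pack:** It came free of the catches with about 12 N and slid out straight. I lowered it until it touched the mat (about 7 N), then let go.
- **Last checks:**
  - The pack's top is level at about 0.132 m, close to the expected 0.133 m, and centred near (0.50, -0.20) on the mat.
  - The spool, screwdriver, small pack and jar are within a few pixels of where they were. I checked the look-alike packs only by eye in the last picture, and they look unmoved.
  - The gripper is open and clear of everything.
- **Disagreement:** The top and side cameras differ by about 4 mm on the switch (-31 and -35 mm along the dock). That is about how far apart the two cameras' other measurements were, so I relied on the hard stop.

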